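Put the dried hand roller away in its case and close the lid

TASK

The hand roller has dried: pull it up out of the two sprung clips of its drying rack and lay it, without dropping it, lengthwise in the open wooden case. Then swing the case's hinged lid down gently, without slamming it, until it is fully closed over the roller. Leave the other things on the bench where they are.

Things in the scene. Friction and masses are not known exactly. Their poses are not given: they have to be found in the camera images.
- roller: hand roller: black rubber drum 44 mm in diameter and 90 mm long with a wooden handle 18 mm in diameter and 40 mm long at each end, 170 mm overall, about 0.3 kg. Origin at the centre of the drum, on its axis; its y is the axis (it may be turned about y)
- rack: drying rack, fixed: board 80 (x) x 190 (y) x 10 mm; at y = +-66 mm a pair of sprung steel jaws, 16 mm along y, tops 60 mm above the bench, snaps over a roller handle. Origin: centre of the board's underside. Clipped roller: axis along the rack's y, 47 mm above the bench, drum free between the clips. A straight upward pull of about 8 to 20 N frees it
- case: wooden case, fixed: outside 150 (x) x 220 (y) x 60 mm high, walls and floor 6 mm, open on top. Origin: centre of its underside; x points to the hinged side, y along its length. On the floor four chocks, 8 mm high, at x = +-25, y = +-34 mm, keep the drum from rolling: the roller lies along y over the middle, axis 28 mm above the bench
- lid (a joint): lid angle in rad: 0 fully closed, about 1.57 upright, 1.9 fully open. Stiff hinge: it stays where it is left and must be pushed down. The lid is a wooden board 150 (from hinge to free edge) x 220 x 10 mm, about 0.22 kg, whose hinge runs along the case's y at its +x rim
- lid_hinge (a point): point at mid-length of the hinge line, 75 mm along the case's +x and 60.5 mm above the bench, on the lid's inner face; it turns with the lid: -x runs to the lid's free edge, z points out of the lid's outer face
- lid_pull (a point): centre of the wooden pull strip on the lid's outer face: 14 mm thick, 60 mm along the case's y, standing 22 mm out of the face; 25 mm from the free edge. Same axes as lid_hinge
- glue_jar: bystander: closed glass jar, 60 mm across, 85 mm tall; origin at the centre of its underside
- sanding_block: bystander: flat cork block, 100 x 50 x 30 mm; origin at the centre of its underside, x along its length
- mug: bystander: white mug, 80 mm across, 90 mm tall, handle towards its +y; origin at the centre of its underside
- ink_bottle: bystander: brown glass bottle, 60 mm across, 150 mm tall; origin at the centre of its underside
- deckle: bystander: flat open wooden frame, 160 x 200 x 18 mm; origin at its centre, on the underside
- spatula: bystander: spatula, 200 mm long, lying flat, its x along its length
- brush_pot: bystander: clay pot, 76 mm across, 100 mm tall, with brushes standing in it up to 250 mm; origin at the centre of its underside
Mind the look-alikes: they are no part of the job. Leave any red look-alike of the roller alone. What is shaped like the rack but purple is not meant.

How it is judged:
By the outcome, as a careful person would: the job done as asked, in the order asked, and still so for the second after the job is handed in, with the robot touching nothing.
It also fails if it takes over 70 s, if anything falls off the work surface, if the arm or the gripper's body presses on something with over 40 N, if the wrist force passes 120 N, or if a joint passes its speed limit or range.

ROBOT

A 7-joint arm with a two-finger parallel gripper is mounted at the origin on the work surface. World frame = base frame: x ahead of the robot, y to its left, z up, the work surface at z = 0. Lengths are in m, angles in rad, forces in N, time in s.
With the tool pointing down it reaches from about 0.4 to 0.875 m from the base axis. Payload 6.5 kg.
Tool frame: the origin (TCP) lies at the very end of the fingers, on their centre line; the grasp point (between the pads) lies 19 mm behind it; z points along the fingers, y is the line along which they close (so a half turn about z gives the same grasp; the last joint's range is limited). The gripper opens to 85 mm and grips with 20 to 120 N. Pads are 22 mm wide; open, the fingers measure 114 mm over their backs; the gripper's body (76 mm by 85 mm) begins 54 mm behind the grasp point. The pads swing forward as they close: fully open they stand 13 mm farther back than shut.
Start: joints at [1.135, 0.536, -0.004, 1.538, 0.003, 1.067, -0.071], TCP at [0.235, -0.606, 0.231] pointing down, gripper open.
Joint ranges: [-2.7, 2.7], [-0.37, 2.16], [-1.27, 1.26], [0.24, 2.4], [-1.31, 4.45], [0.19, 1.91], [-2.76, 2.76]. Speed limits (rad/s): [2.39, 2.39, 3.14, 3.14, 3.14, 3.14, 3.14].

INTERFACE

Orientations are given as a 3x3 rotation matrix whose columns are the frame's x, y, z axes.
In Python, from cell import state, eyes, job gives the robot as it stands.
- The arm moves only by the tool jog_arm, never from a script. Its argument "rows" is one flat list of numbers, 7 for each row, row after row: the shift along the tool's x, y, z scaled (see below), then the turn, a rotation vector about the tool's x, y, z scaled (see below), then the opening, from -1 (shut) to 1 (fully open). In form: [dx, dy, dz, rx, ry, rz, jaw, dx, dy, dz, rx, ry, rz, jaw, ...]. A call has 1 to 8 rows; each row is the pose to reach, as a shift and turn from the pose commanded when the call began, along the tool's axes at that moment, turning the shorter way round; what a row does not reach only later rows make up. The controller multiplies each number of a shift by 200 mm and each number of a turn by 180 degrees. A row lasts 1/8 s, in which the tool goes at most 62.5 mm and 10.7 degrees, less where a joint would pass 70% of its speed; a pose out of reach is approached as far as the arm can. A call with a number of a shift or a turn outside -1 to 1 is refused whole. A call with a gripper value outside its range is refused whole. The fingers move at their own pace and stop on an object; the grip force is fixed at half the most. Time passes only in rows, so rows that repeat a pose let the fingers close. It gives the time, the measured TCP pose, the force, the opening and the grip force at its end, in the units of the state.
- state(): the state, without advancing time (a new reading comes with each control period).
- eyes.grab_frame(name): name is "scene" or "side" or "wrist"; returns a dict with "color" (384x512x3 uint8, red, green, blue), "K" (3x3 intrinsics, pixels), "k1" (the pictures are not rectified: a ray, as slopes to the right and down, at radius r is drawn at 1 + k1 r^2 times it, then the intrinsics apply), "T" (4x4, takes a point from camera to world coordinates). Camera axes: x right, y up, looking along -z (the intrinsics and any distortion apply to the point x, -y, -z); pixel columns grow to the right and rows downward; lengths in m; the calibration is good to about 2 mm. A picture is of the moment at which its call begins. There is no depth.
- job.finish_job(): hands the job in; it is judged then, once.
The state is a dict: "time_s": time; "qpos": joint angles; "dq": joint speeds; "joint_torque": joint torques, N m; "ee_pos": TCP position; "tool_rot": TCP orientation; "wrist_force": force on the tool from outside, world axes, zero at the start; "ft_torque": the same for the moment, N m; "opening": opening from 0.0 (shut) to 1.0 (fully open); "grip_force": force on a finger pad.
Only numpy, scipy, OpenCV 4.12 (cv2) and the standard library are available. Lean on these libraries where they do the work, as an engineer would, in place of code of your own. Each camera call takes 0.05 s, during which the arm holds its last target. There are 200 camera calls.

## Working session

There is one attempt and no reset: what is moved stays moved. The work goes in short steps, Python scripts to look and compute and a tool call to move; the robot and the scene stay as the last step left them, time stands still between calls to the robot, and variables do not carry over. Pictures are saved under pics/ and viewed, at most 10 in all, crops included, and the job is handed in when it is done.

Besides the shell and the picture viewer there is one more tool, called after "Request:" as a command line: name --argument value ..., lists and objects as JSON in quotes. jog_arm: Moves the arm, as the interface text tells. Shifts and turns lie within -1 to 1; 1 stands for 200 mm of shift or 180 degrees of turn. Its arguments: {"type":"object","properties":{"rows":{"type":"array"}},"required":["rows"]}

```bash
mkdir -p pics; ls; cat > h.py <<'E'
import numpy as np, cv2
from cell import state, eyes, job
def grab(n,save=None):
    f=eyes.grab_frame(n)
    if save: cv2.imwrite('pics/'+save+'.png',f['color'][:,:,::-1])
    return f
def ray(f,u,v):
    K=np.array(f['K']);T=np.array(f['T']);k1=f['k1']
    d=np.array([(u-K[0,2])/K[0,0],(v-K[1,2])/K[1,1]]);s=d.copy()
    for _ in range(30): s=d/(1+k1*(s@s))
    r=T[:3,:3]@np.array([s[0],-s[1],-1]);return T[:3,3],r/np.linalg.norm(r)
def onz(f,u,v,z):
    o,r=ray(f,u,v);return o+r*(z-o[2])/r[2]
def tri(f1,p1,f2,p2):
    o1,r1=ray(f1,*p1);o2,r2=ray(f2,*p2)
    t=np.linalg.lstsq(np.c_[r1,-r2],o2-o1,rcond=None)[0]
    a=o1+r1*t[0];b=o2+r2*t[1];return (a+b)/2,np.linalg.norm(a-b)
def proj(f,P):
    K=np.array(f['K']);T=np.array(f['T']);c=T[:3,:3].T@(np.array(P)-T[:3,3])
    s=np.array([c[0],-c[1]])/-c[2];s=s*(1+f['k1']*(s@s));return K[:2,:2]@s+K[:2,2]
E
python3 - <<'E'
from h import *
a=grab('scene');b=grab('side')
cv2.imwrite('pics/a.png',cv2.resize(a['color'][:,:,::-1],(800,600)))
cv2.imwrite('pics/b.png',cv2.resize(b['color'][:,:,::-1],(800,600)))
import pickle;pickle.dump((a,b),open('ab.pkl','wb'))
for f in(a,b):print(np.round(f['T'],3),f['k1'],f['K'])
s=state();print({k:np.round(v,3).tolist() for k,v in s.items()})
E
```

```text
pics
[[-0.55  -0.565  0.615  1.286]
 [ 0.835 -0.365  0.412  0.519]
 [-0.008  0.74   0.673  0.922]
 [ 0.     0.     0.     1.   ]] -0.06643015688769464 [[358.89346      0.         254.68959411]
 [  0.         358.89346    192.4470808 ]
 [  0.           0.           1.        ]]
[[-0.884  0.298 -0.359 -0.092]
 [-0.467 -0.588  0.66   1.095]
 [-0.014  0.751  0.66   1.158]
 [ 0.     0.     0.     1.   ]] -0.16866183502351764 [[480.91755416   0.         261.26331803]
 [  0.         480.91755416 185.11363214]
 [  0.           0.           1.        ]]
{'time_s': 0.1, 'qpos': [1.135, 0.537, -0.004, 1.539, 0.003, 1.067, -0.071], 'dq': [-0.001, -0.002, -0.002, -0.003, -0.002, -0.0, -0.001], 'joint_torque': [0.003, -58.456, 1.053, -25.977, 0.013, 0.005, -0.0], 'ee_pos': [0.235, -0.606, 0.231], 'tool_rot': [[0.932, 0.361, -0.001], [0.361, -0.932, 0.001], [-0.0, -0.002, -1.0]], 'wrist_force': [0.317, -0.068, 0.269], 'ft_torque': [0.042, -0.041, 0.015], 'grip_force': 0.0, 'opening': 0.998}
```

View pics/a.png

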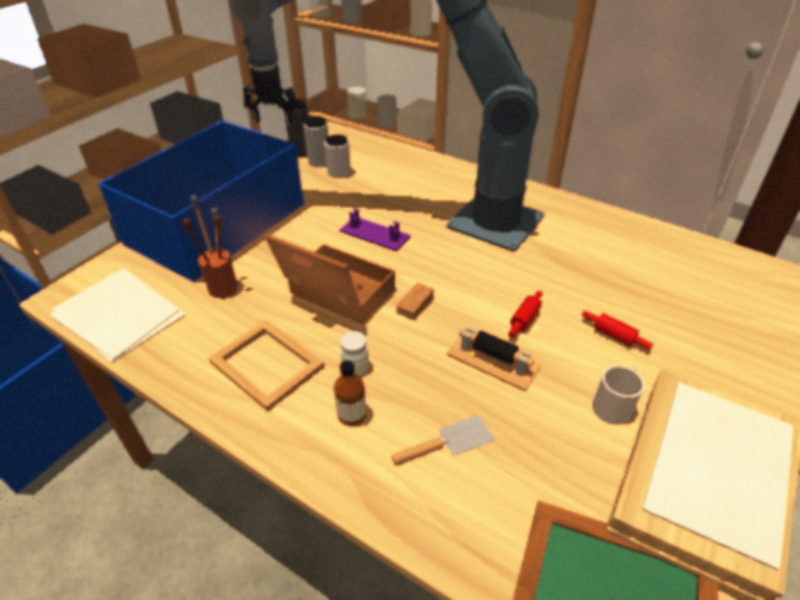

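View pics/b.png

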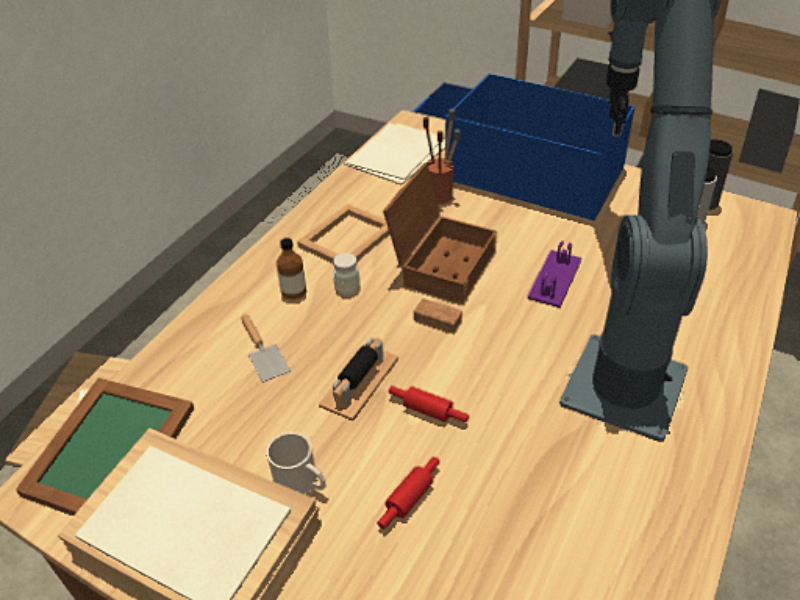

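Scene image (800x600): the black roller in the wooden rack is at (495,348), the open case at (340,285) and the lid at (315,275). Look-alikes are red rollers at (526,313) and (617,330) and a purple rack at (375,232). The side image shows the black roller at (358,370), the case at (450,255), red rollers at (428,403) and (410,492), and the purple rack at (556,277). I choose the black roller in the wooden rack and check it in a close crop.

```bash
python3 - <<'E'
from h import *
import pickle;a,b=pickle.load(open('ab.pkl','rb'))
c=b['color'][100:280,190:330,::-1]
cv2.imwrite('pics/c1.png',cv2.resize(c,None,fx=3.33,fy=3.33,interpolation=cv2.INTER_CUBIC))
l=a['color'][140:220,165:265,::-1];r=a['color'][195:255,275:355,::-1]
l=cv2.resize(l,None,fx=4,fy=4,interpolation=cv2.INTER_CUBIC);r=cv2.resize(r,None,fx=4,fy=4,interpolation=cv2.INTER_CUBIC)
o=np.zeros((320,730,3),np.uint8);o[:320,:400]=l;o[:240,410:730]=r
cv2.imwrite('pics/c2.png',o)
E
```

```text
(no output)
```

View pics/c1.png

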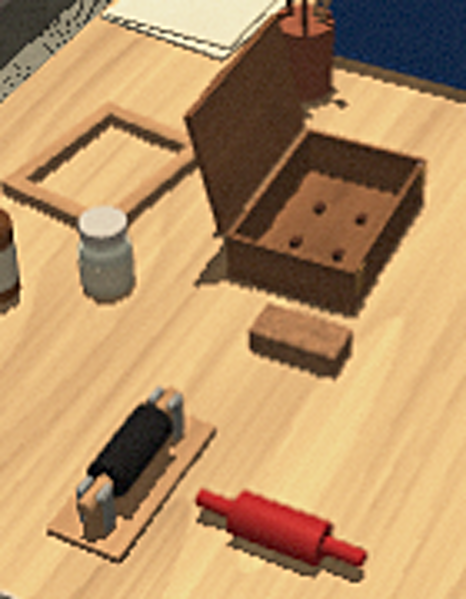

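View pics/c2.png

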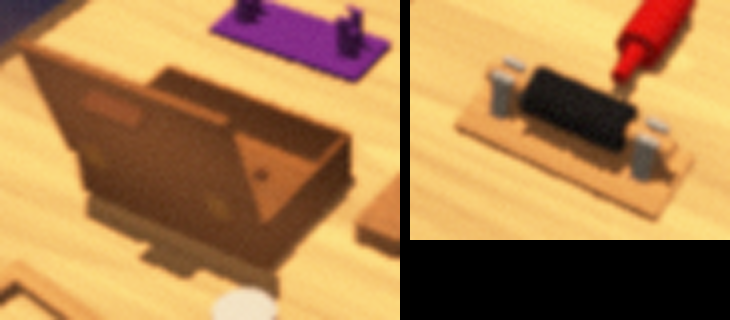

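The crops confirm the choice: a black roller with wooden handles in grey clips on a wooden board, c1 drum about (132,447). In the side crop, the case chocks are at (320,207), (361,218), (295,242) and (337,256). The rim corners are at (228,237), (360,275), (425,160) and (308,132).

```bash
cat > m.py <<'E'
from h import *
import pickle;a,b=pickle.load(open('ab.pkl','rb'))
np.set_printoptions(precision=4,suppress=True)
B=lambda u,v:(190+u/3.33-.35,100+v/3.33-.35)
L=lambda u,v:(165+u/4-.4,140+v/4-.4)
R=lambda u,v:(275+(u-410)/4-.4,195+v/4-.4)
print('chocks',*[onz(b,*B(*p),.013)[:2] for p in [(320,207),(361,218),(295,242),(337,256)]])
print('rim b',*[onz(b,*B(*p),.060)[:2] for p in [(228,237),(360,275),(425,160),(308,132)]])
print('rim a',*[onz(a,*L(*p),.060)[:2] for p in [(350,138),(168,68)]])
# dark drum & rack board masks
for n,f,(x0,y0,x1,y1) in(('a',a,(285,200,345,245)),('b',b,(195,205,255,270))):
    im=f['color'][y0:y1,x0:x1].astype(int)
    m=(im.max(2)<60).astype(np.uint8)
    k,lab,st,ce=cv2.connectedComponentsWithStats(m);i=1+np.argmax(st[1:,4])
    ys,xs=np.where(lab==i);r=cv2.minAreaRect(np.c_[xs+x0,ys+y0].astype(np.float32))
    print(n,st[i],ce[i]+[x0,y0],r)
    for z in(.047,):print(onz(f,*(ce[i]+[x0,y0]),z))
    bx=cv2.boxPoints(r);print('axis ends',[onz(f,*((bx[j]+bx[k])/2),.047)[:2] for j,k in((0,1),(1,2),(2,3),(3,0))])
print('board b',*[onz(b,*B(*p),.010)[:2] for p in [(215,430),(48,530),(118,556)]])
print('board a',*[onz(a,*R(*p),.010)[:2] for p in [(457,126),(656,216),(693,162)]])
# lid free corners triangulated / purely
print('lid free near cam b',B(187,118),B(287,10))
print(tri(a,L(237,122),b,B(190,118)),tri(a,L(22,45),b,B(287,12)))
E
python3 m.py
```

```text
chocks [ 0.5106 -0.2131] [ 0.4603 -0.2161] [ 0.5084 -0.1438] [ 0.4563 -0.1431]
rim b [ 0.5518 -0.068 ] [ 0.3992 -0.0754] [ 0.4162 -0.2915] [ 0.5591 -0.2799]
rim a [ 0.418  -0.0736] [ 0.4248 -0.2891]
a [ 17  13  29  20 306] [316.2908 222.3235] ((316.4781799316406, 222.21519470214844), (28.223968505859375, 11.672595024108887), 24.227745056152344)
[0.4991 0.2363 0.047 ]
axis ends [array([0.4978, 0.1882]), array([0.4719, 0.2325]), array([0.4989, 0.2835]), array([0.5241, 0.2405])]
b [ 21  16  26  29 352] [229.5852 234.0966] ((229.0800323486328, 234.56002807617188), (13.200000762939453, 29.200000762939453), 36.869895935058594)
[0.4925 0.2346 0.047 ]
axis ends [array([0.5166, 0.23  ]), array([0.4939, 0.1799]), array([0.4697, 0.244 ]), array([0.492 , 0.2916])]
board b [0.4519 0.1484] [0.5294 0.3327] [0.4553 0.3291]
board a [0.5373 0.146 ] [0.5356 0.3297] [0.4657 0.3322]
lid free near cam b (245.80615615615616, 135.08543543543544) (275.8361861861862, 102.65300300300301)
(array([ 0.5926, -0.065 ,  0.2032]), np.float64(0.004217043144918715)) (array([ 0.5987, -0.2982,  0.1964]), np.float64(0.011103876854014887))
```

Request:
jog_arm --rows '[0.79,-1,0,0,0,-0.383,0.4,0.79,-1,0,0,0,-0.383,0.4,0.79,-1,0,0,0,-0.383,0.4,0.79,-1,0,0,0,-0.383,0.4,0.79,-1,0,0,0,-0.383,0.4,0.79,-1,0,0,0,-0.383,0.4,0.79,-1,0,0,0,-0.383,0.4]'

```text
time_s: 0.98
ee_pos: [0.3098, -0.3621, 0.2311]
tool_rot: [[-0.006, 1.0, -0.0], [1.0, 0.006, 0.0], [0.0, -0.0, -1.0]]
wrist_force: [0.3, 1.2, -0.0]
opening: 0.699
grip_force: 0.0
```

```bash
cat >> m.py <<'E'
print('---')
print('pot base/brush',*[onz(b,*B(*p),z)[:2] for p,z in [((308,95),0.),((305,30),.1)]])
print('red',*[onz(b,*B(*p),.022)[:2] for p in [(200,497),(362,555)]])
print('jar/deckle', onz(b,*B(105,215),.085),*[onz(b,*B(*p),.018)[:2] for p in [(195,150),(108,105),(8,185)]])
print('brush tops',*[tri(a,(p[0]*.64,p[1]*.64),b,(q[0]*.64,q[1]*.64)) for p,q in [((196,198),(457,112)),((217,211),(438,134))]])
s=state();print(s['ee_pos'],s['tool_rot'],s['opening'],s['time_s'])
E
python3 m.py|sed -n '/---/,$p'
```

```text
---
pot base/brush [ 0.6297 -0.4272] [ 0.6321 -0.4208]
red [0.4176 0.2408] [0.2533 0.2352]
jar/deckle [ 0.6725 -0.0147  0.085 ] [ 0.6886 -0.2388] [ 0.8313 -0.2726] [ 0.8516 -0.0807]
brush tops (array([ 0.6181, -0.4902,  0.2378]), np.float64(0.003820549328540616)) (array([ 0.6273, -0.4058,  0.2251]), np.float64(0.01735785938486423))
[ 0.3098 -0.3621  0.2311] [[-0.0064  1.     -0.0004]
 [ 1.      0.0064  0.0004]
 [ 0.0004 -0.0004 -1.    ]] 0.6992288138972544 0.975
```

Request:
jog_arm --rows '[1,0.31,0,0,0,0,0.4,1,0.31,0,0,0,0,0.4,1,0.31,0,0,0,0,0.4,1,0.31,0,0,0,0,0.4]'

```text
time_s: 1.48
ee_pos: [0.372, -0.1588, 0.2313]
tool_rot: [[-0.007, 1.0, -0.0], [1.0, 0.007, 0.0], [0.0, -0.0, -1.0]]
wrist_force: [-0.5, -1.2, -0.2]
opening: 0.701
grip_force: 0.0
```

Request:
jog_arm --rows '[1,0.31,0,0,0,0,0.4,1,0.31,0,0,0,0,0.4,1,0.31,0,0,0,0,0.4,1,0.31,0,0,0,0,0.4]'

```text
time_s: 1.98
ee_pos: [0.4335, 0.0418, 0.2315]
tool_rot: [[-0.008, 1.0, 0.001], [1.0, 0.008, 0.002], [0.002, 0.001, -1.0]]
wrist_force: [0.1, -1.0, -0.5]
opening: 0.704
grip_force: 0.0
```

Request:
jog_arm --rows '[0.98,0.31,0,0,0,0,0.4,0.98,0.31,0,0,0,0,0.4,0.98,0.31,0,0,0,0,0.4,0.98,0.31,0,0,0,0,0.4,0.98,0.31,0,0,0,0,0.4]'

```text
time_s: 2.6
ee_pos: [0.4941, 0.2345, 0.2308]
tool_rot: [[-0.004, 1.0, -0.001], [1.0, 0.004, -0.0], [-0.0, -0.001, -1.0]]
wrist_force: [-0.3, -0.9, -0.8]
opening: 0.702
grip_force: 0.0
```

```bash
python3 - <<'E'
from h import *
np.set_printoptions(precision=4,suppress=True)
f=grab('wrist','w1');s=state();print(s['ee_pos'],f['T'],f['k1'],f['K'])
im=f['color'].astype(int);m=(im.max(2)<60).astype(np.uint8)
k,lab,st,ce=cv2.connectedComponentsWithStats(m)
for i in range(1,k):
  if st[i,4]>300:
    ys,xs=np.where(lab==i);r=cv2.minAreaRect(np.c_[xs,ys].astype(np.float32));print(st[i],ce[i],r,onz(f,*r[0],.05))
    bx=cv2.boxPoints(r);print([onz(f,*((bx[j]+bx[(j+1)%4])/2),.05)[:2] for j in range(4)])
E
```

```text
[0.4942 0.2326 0.2307] [[ 1.     -0.0034 -0.0001  0.4943]
 [ 0.0033  0.9603  0.2788  0.3057]
 [-0.0008 -0.2788  0.9604  0.3727]
 [ 0.      0.      0.      1.    ]] -0.049553190038719316 [[267.5686   0.     255.0322]
 [  0.     267.5686 191.055 ]
 [  0.       0.       1.    ]]
[ 238  136   35   75 2366] [254.91   171.8018] ((255.0, 173.0), (74.0, 34.0), 90.0) [0.4942 0.2352 0.05  ]
[array([0.4941, 0.2801]), array([0.5151, 0.2353]), array([0.4944, 0.1868]), array([0.4732, 0.2351])]
[    0   230   512   154 41000] [256.3944 332.0855] ((255.5, 306.5), (153.0, 511.0), 90.0) [0.4956 0.0376 0.05  ]
[array([0.4951, 0.1588]), array([0.89  , 0.0279]), array([ 0.4962, -0.1161]), array([0.1007, 0.0248])]
```

View pics/w1.png

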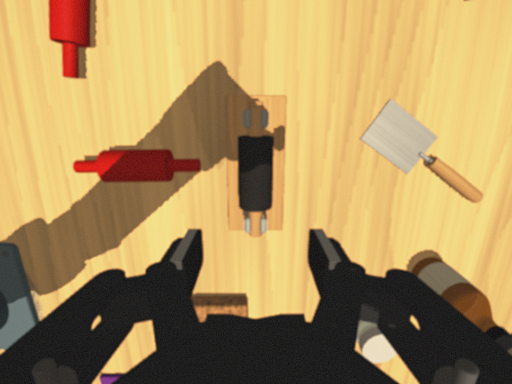

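The wrist view shows the black drum at (255,173), centred between the fingers with its axis along world y. The red roller's handle ends at (200,165), clear of the board. Descending with the opening held at 60 mm.

Request:
jog_arm --rows '[0.01,0,0.3,0,0,0,0.4,0.01,0,0.6,0,0,0,0.4,0.01,0,0.75,0,0,0,0.4,0.01,0,0.85,0,0,0,0.4,0.01,0,0.92,0,0,0,0.4,0.01,0,0.98,0,0,0,0.4,0.01,0,1,0,0,0,0.4,0.01,0,1,0,0,0,0.4]'

```text
time_s: 3.65
ee_pos: [0.4948, 0.2361, 0.0315]
tool_rot: [[-0.002, 1.0, 0.0], [1.0, 0.002, 0.0], [0.0, 0.0, -1.0]]
wrist_force: [0.5, -0.3, 0.2]
opening: 0.701
grip_force: 0.0
```

Request:
jog_arm --rows '[0,0,0.02,0,0,0,0.4,0,0,0.02,0,0,0,-0.5,0,0,0.02,0,0,0,-1,0,0,0.02,0,0,0,-1,0,0,0.02,0,0,0,-1,0,0,0.02,0,0,0,-1,0,0,0.02,0,0,0,-1,0,0,0.02,0,0,0,-1]'

```text
time_s: 4.65
ee_pos: [0.4951, 0.2361, 0.0276]
tool_rot: [[-0.002, 1.0, 0.001], [1.0, 0.002, 0.0], [0.0, 0.001, -1.0]]
wrist_force: [2.8, -0.1, 5.4]
opening: 0.5
grip_force: 60.9
```

Request:
jog_arm --rows '[0,0,-0.02,0,0,0,-1,0,0,-0.05,0,0,0,-1,0,0,-0.08,0,0,0,-1,0,0,-0.12,0,0,0,-1,0,0,-0.18,0,0,0,-1,0,0,-0.26,0,0,0,-1,0,0,-0.36,0,0,0,-1,0,0,-0.45,0,0,0,-1]'

```text
time_s: 5.65
ee_pos: [0.4948, 0.2362, 0.1191]
tool_rot: [[-0.002, 1.0, 0.001], [1.0, 0.002, 0.0], [0.0, 0.001, -1.0]]
wrist_force: [0.4, 0.6, -2.4]
opening: 0.494
grip_force: 65.0
```

Request:
jog_arm --rows '[0,0,-0.2,0,0,0,-1,0,0,-0.4,0,0,0,-1,0,0,-0.4,0,0,0,-1]'

```text
time_s: 6.02
ee_pos: [0.4964, 0.2373, 0.2011]
tool_rot: [[-0.002, 1.0, 0.006], [1.0, 0.002, 0.003], [0.003, 0.006, -1.0]]
wrist_force: [-0.4, 0.0, -3.7]
opening: 0.495
grip_force: 65.2
```

```bash
python3 - <<'E'
from h import *
f=grab('wrist','w2');b=grab('side')
o=np.zeros((384,800,3),np.uint8);o[:,:512]=f['color'][:,:,::-1];o[:,512:]=b['color'][:,130:418][:, :288,::-1]
cv2.imwrite('pics/w2.png',o);s=state();print(s['ee_pos'],s['wrist_force'],s['ft_torque'],s['opening'])
E
```

```text
[0.49445149 0.23563232 0.1975046 ] [-0.28256679  1.21109773 -3.07991555] [ 0.00190711 -0.00899366 -0.0201226 ] 0.4975473549362801
```

View pics/w2.png

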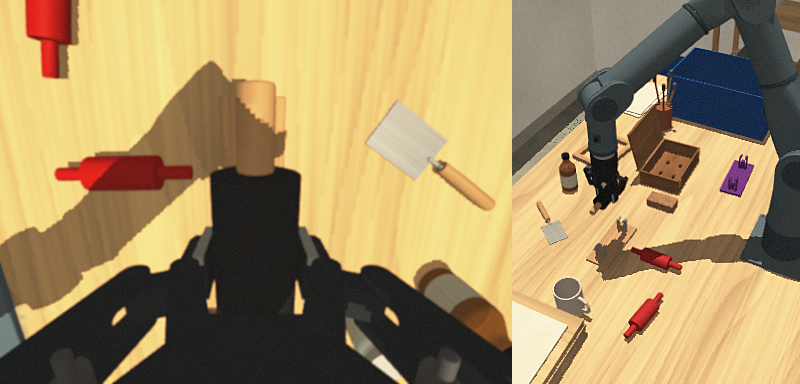

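Roller held level, with the handle pointing up-image at (255,85). The rack is empty in the side view. Carrying it over to the case.

Request:
jog_arm --rows '[-0.2,-0.01,0,0,0,0,-1,-0.45,-0.02,0,0,0,0,-1,-0.7,-0.03,0,0,0,0,-1,-1,-0.03,0,0,0,0,-1]'

```text
time_s: 6.62
ee_pos: [0.4877, 0.0348, 0.1961]
tool_rot: [[-0.004, 1.0, -0.002], [1.0, 0.004, 0.0], [0.0, -0.002, -1.0]]
wrist_force: [0.8, -0.5, -2.5]
opening: 0.494
grip_force: 65.1
```

Request:
jog_arm --rows '[-0.25,-0.02,0,0,0,-0.015,-1,-0.5,-0.02,0,0,0,-0.015,-1,-0.75,-0.02,0,0,0,-0.015,-1,-0.9,-0.02,0,0,0,-0.015,-1,-1,-0.02,0,0,0,-0.015,-1,-1,-0.02,0,0,0,-0.015,-1]'

```text
time_s: 7.38
ee_pos: [0.4842, -0.1655, 0.1959]
tool_rot: [[-0.046, 0.999, -0.003], [0.999, 0.046, 0.001], [0.001, -0.003, -1.0]]
wrist_force: [-0.2, -0.4, -2.5]
opening: 0.496
grip_force: 65.1
```

```bash
python3 - <<'E'
from h import *
np.set_printoptions(precision=4,suppress=True)
f=grab('wrist','w3');s=state();print(s['ee_pos'],s['tool_rot'])
import pickle;pickle.dump(f,open('w3.pkl','wb'));b=grab('side')
o=np.zeros((384,800,3),np.uint8);o[:,:512]=f['color'][:,:,::-1];o[:,512:]=b['color'][:,170:458][:, :288,::-1]
cv2.imwrite('pics/w3.png',o)
E
```

```text
[ 0.4845 -0.1638  0.1962] [[-0.0483  0.9988 -0.0022]
 [ 0.9988  0.0483  0.0012]
 [ 0.0013 -0.0022 -1.    ]]
```

View pics/w3.png

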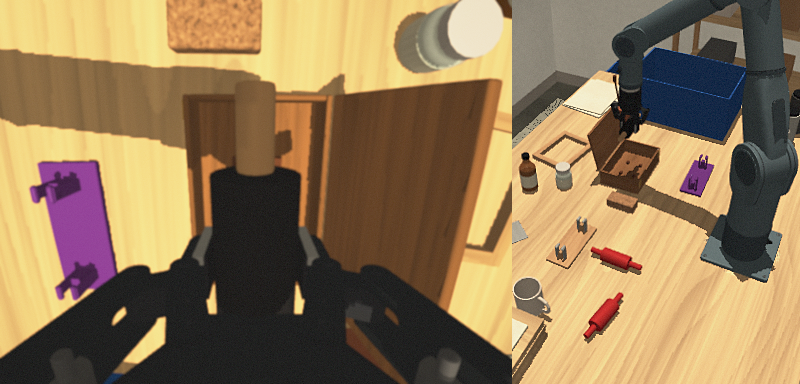

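In the wrist view the case's far rim outer corners are at about (184,95) and (333,95), with the left rim running down to about (190,225). The lid is to the right, leaning away, and the roller is over the middle.

```bash
python3 - <<'E'
from h import *
np.set_printoptions(precision=4,suppress=True)
import pickle;f=pickle.load(open('w3.pkl','rb'))
g=f['color'].astype(int)
for v in(96,110,125,140,160,180,200,215):
    r=g[v,150:215].sum(1);d=r[2:]-r[:-2];i=151+np.argmin(d)
    print(v,i,onz(f,i,v,.06)[:2])
for u in(200,215,225,285,300,315,325):
    r=g[80:110,u].sum(1);d=r[2:]-r[:-2];i=81+np.argmin(d);print(u,i,onz(f,u,i,.06)[:2])
print(onz(f,333,95,.06))
print('roller end',proj(f,[.4845-.048*.085,-.1638+.085,.220]),proj(f,[.4845-.048*.045,-.1638+.045,.242]))
E
```

```text
96 182 [ 0.4078 -0.0803]
110 182 [ 0.4076 -0.0937]
125 184 [ 0.4093 -0.1083]
140 160 [ 0.3839 -0.1245]
160 187 [ 0.4116 -0.1442]
180 209 [ 0.4347 -0.1648]
200 189 [ 0.4127 -0.1883]
215 190 [ 0.4134 -0.2059]
200 94 [ 0.4257 -0.0777]
215 94 [ 0.4406 -0.0771]
225 94 [ 0.4504 -0.0767]
285 91 [ 0.5093 -0.0713]
300 91 [ 0.524  -0.0705]
315 92 [ 0.5389 -0.0707]
325 85 [ 0.548  -0.0636]
[ 0.557  -0.0725  0.06  ]
roller end [254.7426  74.6597] [254.8404 182.3356]
```

Request:
jog_arm --rows '[-0.095,0.006,0,0,0,0,-1,-0.095,0.006,0.2,0,0,0,-1,-0.095,0.006,0.4,0,0,0,-1,-0.095,0.006,0.55,0,0,0,-1,-0.095,0.006,0.68,0,0,0,-1,-0.095,0.006,0.77,0,0,0,-1,-0.095,0.006,0.83,0,0,0,-1,-0.095,0.006,0.83,0,0,0,-1]'

```text
time_s: 8.48
ee_pos: [0.4875, -0.1829, 0.0309]
tool_rot: [[-0.05, 0.999, -0.001], [0.999, 0.05, 0.0], [0.0, -0.001, -1.0]]
wrist_force: [0.5, -0.4, -2.5]
opening: 0.5
grip_force: 65.2
```

Request:
jog_arm --rows '[0,0,0.02,0,0,0,-1,0,0,0.04,0,0,0,-1,0,0,0.06,0,0,0,-1,0,0,0.075,0,0,0,-1,0,0,0.085,0,0,0,-1,0,0,0.09,0,0,0,-1,0,0,0.09,0,0,0,-1]'

```text
time_s: 9.35
ee_pos: [0.4876, -0.183, 0.0132]
tool_rot: [[-0.049, 0.999, -0.0], [0.999, 0.049, 0.0], [0.0, -0.0, -1.0]]
wrist_force: [-0.4, 0.1, -1.8]
opening: 0.495
grip_force: 65.2
```

```bash
python3 - <<'E'
from h import *
s=state();print(s['ee_pos'],s['wrist_force'],s['ft_torque'],s['time_s'])
E
```

```text
[ 0.48761038 -0.18297415  0.01323506] [-0.43343392  0.10214306 -1.80113434] [-0.02890645  0.05816935  0.05295057] 9.35
```

Request:
jog_arm --rows '[0,0,0.008,0,0,0,-1,0,0,0.012,0,0,0,-1,0,0,0.016,0,0,0,-1,0,0,0.016,0,0,0,-1]'

```text
time_s: 9.85
ee_pos: [0.4876, -0.183, 0.01]
tool_rot: [[-0.049, 0.999, -0.0], [0.999, 0.049, 0.0], [0.0, -0.0, -1.0]]
wrist_force: [-0.6, -0.4, -2.7]
opening: 0.497
grip_force: 65.2
```

Request:
jog_arm --rows '[0,0,0.004,0,0,0,-1,0,0,0.007,0,0,0,-1,0,0,0.007,0,0,0,-1]'

```text
time_s: 10.22
ee_pos: [0.4877, -0.183, 0.0092]
tool_rot: [[-0.049, 0.999, 0.0], [0.999, 0.049, -0.0], [-0.0, -0.0, -1.0]]
wrist_force: [-1.8, 0.3, 4.4]
opening: 0.495
grip_force: 66.0
```

Request:
jog_arm --rows '[0,0,0,0,0,0,0.1,0,0,0,0,0,0,0.2,0,0,0,0,0,0,0.4,0,0,0,0,0,0,0.4,0,0,0,0,0,0,0.4]'

```text
time_s: 10.85
ee_pos: [0.4877, -0.183, 0.0087]
tool_rot: [[-0.049, 0.999, 0.0], [0.999, 0.049, 0.0], [0.0, 0.0, -1.0]]
wrist_force: [0.0, 0.4, -0.6]
opening: 0.701
grip_force: 0.0
```

Request:
jog_arm --rows '[0,0,-0.05,0,0,0,0.4,0,0,-0.15,0,0,0,0.4,0,0,-0.35,0,0,0,0.4,0,0,-0.6,0,0,0,0.4,0,0,-0.8,0,0,0,0.4,0,0,-1,0,0,0,0.4,0,0,-1,0,0,0,0.4]'

```text
time_s: 11.72
ee_pos: [0.4898, -0.1834, 0.2131]
tool_rot: [[-0.049, 0.999, 0.007], [0.999, 0.049, -0.003], [-0.003, 0.007, -1.0]]
wrist_force: [-0.9, -0.2, 1.0]
opening: 0.7
grip_force: 0.0
```

Request:
jog_arm --rows '[0.2,0,-0.3,0,0,0,-1,0.35,0,-0.6,0,0,0,-1,0.35,0,-0.6,0,0,0,-1]'

```text
time_s: 12.1
ee_pos: [0.4855, -0.1106, 0.3324]
tool_rot: [[-0.053, 0.999, 0.005], [0.999, 0.053, -0.001], [-0.002, 0.005, -1.0]]
wrist_force: [1.1, -1.4, -0.0]
opening: 0.057
grip_force: 0.0
```

```bash
python3 - <<'E'
from h import *
np.set_printoptions(precision=4,suppress=True)
f=grab('wrist');b=grab('side');s=state();print(s['ee_pos'],s['opening'])
import pickle;pickle.dump((f,b),open('w4.pkl','wb'))
o=np.zeros((384,800,3),np.uint8);o[:,:512]=f['color'][:,:,::-1];o[:288,512:]=cv2.resize(b['color'][110:206,220:316,::-1],(288,288))
cv2.imwrite('pics/w4.png',o)
E
```

```text
[ 0.4845 -0.1125  0.3299] -0.0022838508335307484
```

View pics/w4.png

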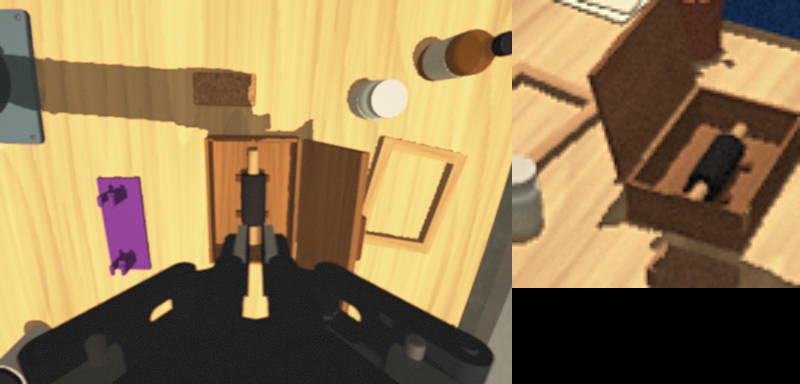

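The roller lies lengthwise between the chocks in the case (wrist view, drum at (254,200)). The lid leans out to the right. Next I go beyond the lid, offset in y to miss the pull strip.

Request:
jog_arm --rows '[-0.04,0.25,0,0,0,0,-1,-0.04,0.5,0,0,0,0,-1,-0.04,0.75,0,0,0,0,-1,-0.04,0.9,0,0,0,0,-1,-0.04,0.9,0,0,0,0,-1]'

```text
time_s: 12.82
ee_pos: [0.6645, -0.1126, 0.3248]
tool_rot: [[-0.049, 0.999, -0.005], [0.999, 0.049, 0.001], [0.001, -0.005, -1.0]]
wrist_force: [-0.2, 0.7, 1.0]
opening: 0.001
grip_force: 0.0
```

Request:
jog_arm --rows '[0,0,0.2,0,0,0,-1,0,0,0.45,0,0,0,-1,0,0,0.65,0,0,0,-1,0,0,0.75,0,0,0,-1,0,0,0.75,0,0,0,-1,0,0,0.75,0,0,0,-1]'

```text
time_s: 13.58
ee_pos: [0.6653, -0.1123, 0.1804]
tool_rot: [[-0.049, 0.999, 0.002], [0.999, 0.049, -0.0], [-0.0, 0.002, -1.0]]
wrist_force: [0.1, -0.2, 0.1]
opening: -0.001
grip_force: 0.0
```

Request:
jog_arm --rows '[0,-0.08,0,0,0,0,-1,0,-0.15,0,0,0,0,-1,0,-0.2,0,0,0,0,-1,0,-0.25,0,0,0,0,-1,0,-0.29,0,0,0,0,-1,0,-0.33,0,0,0,0,-1,0,-0.37,0,0,0,0,-1,0,-0.41,0,0,0,0,-1]'

```text
time_s: 14.58
ee_pos: [0.5819, -0.1162, 0.1786]
tool_rot: [[-0.049, 0.999, -0.0], [0.999, 0.049, 0.0], [0.0, -0.0, -1.0]]
wrist_force: [2.1, 0.5, 1.2]
opening: 0.004
grip_force: 0.9
```

```bash
python3 - <<'E'
from h import *
s=state();print(s['ee_pos'],s['wrist_force'])
b=grab('side');o=cv2.resize(b['color'][90:210,190:350,::-1],(800,600));cv2.imwrite('pics/l1.png',o)
E
```

```text
[ 0.58186898 -0.11617161  0.17859214] [2.14083162 0.52202922 1.17189254]
```

View pics/l1.png

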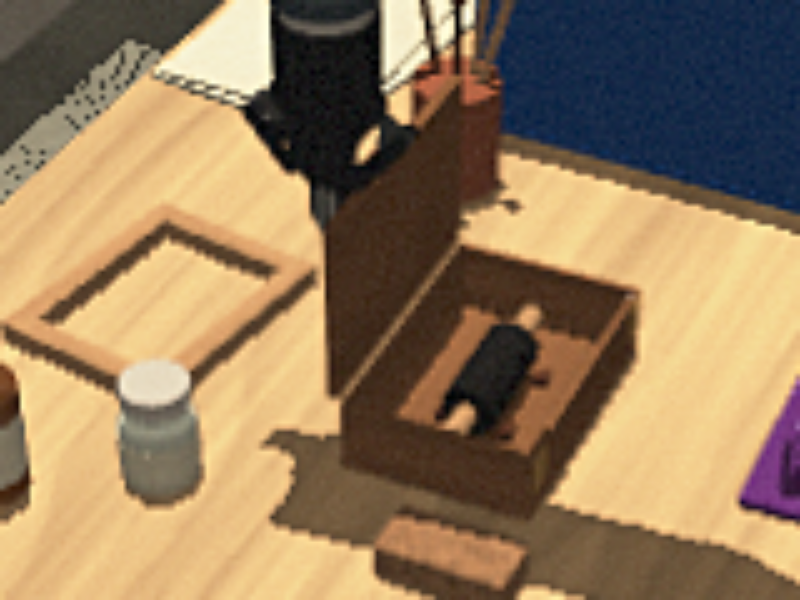

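The lid is now about upright (side crop, top edge (330,200)-(460,85)), at 2 N. I keep the fingertip on an arc of 120 mm radius.

Request:
jog_arm --rows '[0,-0.04,-0.002,0,0,0,-1,0,-0.08,-0.002,0,0,0,-1,0,-0.12,0,0,0,0,-1,0,-0.157,0.003,0,0,0,-1,0,-0.195,0.012,0,0,0,-1,0,-0.233,0.022,0,0,0,-1,0,-0.27,0.037,0,0,0,-1,0,-0.307,0.055,0,0,0,-1]'

```text
time_s: 15.62
ee_pos: [0.5206, -0.1194, 0.1675]
tool_rot: [[-0.049, 0.999, -0.0], [0.999, 0.049, -0.0], [-0.0, -0.0, -1.0]]
wrist_force: [1.1, -0.4, 0.9]
opening: 0.0
grip_force: 0.7
```

Request:
jog_arm --rows '[0,-0.035,0.018,0,0,0,-1,0,-0.069,0.04,0,0,0,-1,0,-0.1,0.062,0,0,0,-1,0,-0.132,0.085,0,0,0,-1]'

```text
time_s: 16.12
ee_pos: [0.4943, -0.1206, 0.1503]
tool_rot: [[-0.049, 0.999, -0.0], [0.999, 0.049, 0.0], [0.0, -0.0, -1.0]]
wrist_force: [0.6, -0.3, 1.8]
opening: -0.003
grip_force: 0.6
```

Request:
jog_arm --rows '[0,-0.029,0.027,0,0,0,-1,0,-0.057,0.055,0,0,0,-1,0,-0.082,0.085,0,0,0,-1,0,-0.106,0.117,0,0,0,-1,0,-0.127,0.15,0,0,0,-1,0,-0.147,0.185,0,0,0,-1,0,-0.163,0.22,0,0,0,-1,0,-0.178,0.256,0,0,0,-1]'

```text
time_s: 17.12
ee_pos: [0.459, -0.1223, 0.099]
tool_rot: [[-0.049, 0.999, -0.0], [0.999, 0.049, 0.0], [0.0, -0.0, -1.0]]
wrist_force: [-0.3, 0.0, -0.4]
opening: 0.001
grip_force: 0.3
```

Request:
jog_arm --rows '[0,-0.006,0.012,0,0,0,-1,0,-0.011,0.023,0,0,0,-1,0,-0.015,0.034,0,0,0,-1,0,-0.019,0.045,0,0,0,-1,0,-0.022,0.055,0,0,0,-1,0,-0.025,0.065,0,0,0,-1,0,-0.027,0.075,0,0,0,-1,0,-0.028,0.085,0,0,0,-1]'

```text
time_s: 18.12
ee_pos: [0.4534, -0.1226, 0.0823]
tool_rot: [[-0.049, 0.999, -0.0], [0.999, 0.049, -0.0], [-0.0, -0.0, -1.0]]
wrist_force: [0.2, 0.8, 0.9]
opening: -0.003
grip_force: 0.3
```

Request:
jog_arm --rows '[0,-0.001,0.008,0,0,0,-1,0,-0.002,0.016,0,0,0,-1,0,-0.003,0.024,0,0,0,-1,0,-0.004,0.031,0,0,0,-1,0,-0.004,0.038,0,0,0,-1,0,-0.004,0.044,0,0,0,-1,0,-0.004,0.05,0,0,0,-1,0,-0.004,0.054,0,0,0,-1]'

```text
time_s: 19.12
ee_pos: [0.4528, -0.1226, 0.0716]
tool_rot: [[-0.049, 0.999, -0.0], [0.999, 0.049, -0.0], [-0.0, -0.0, -1.0]]
wrist_force: [0.1, 0.0, 0.4]
opening: 0.002
grip_force: 0.3
```

Request:
jog_arm --rows '[0,0,0.004,0,0,0,-1,0,0,0.008,0,0,0,-1,0,0,0.011,0,0,0,-1,0,0,0.014,0,0,0,-1,0,0,0.014,0,0,0,-1]'

```text
time_s: 19.75
ee_pos: [0.4529, -0.1226, 0.0703]
tool_rot: [[-0.05, 0.999, -0.0], [0.999, 0.05, -0.001], [-0.001, -0.0, -1.0]]
wrist_force: [-6.6, 1.4, 24.0]
opening: 0.001
grip_force: 11.8
```

Stopped at z = 0.0703 with 24 N, which means the lid is on the rim. I retreat and look.

Request:
jog_arm --rows '[0,0,0,0,0,0,-1,0,0,-0.1,0,0,0,-1,0,0,-0.3,0,0,0,-1,0,0,-0.6,0,0,0,-1,0,0,-0.9,0,0,0,-1,0,0,-1,0,0,0,-1,0,0,-1,0,0,0,-1,0,0,-1,0,0,0,-1]'

```text
time_s: 20.75
ee_pos: [0.4521, -0.1226, 0.2677]
tool_rot: [[-0.049, 0.999, -0.002], [0.999, 0.049, 0.0], [0.001, -0.002, -1.0]]
wrist_force: [0.1, 0.3, 0.2]
opening: 0.002
grip_force: 0.0
```

```bash
python3 - <<'E'
from h import *
s=state();print(s['ee_pos'],s['wrist_force'])
b=grab('side');a=grab('scene')
o=np.zeros((600,800,3),np.uint8);o[:384,:512]=b['color'][:,:,::-1]
o[:288,512:]=cv2.resize(a['color'][130:226,150:246,::-1],(288,288));o[300:588,512:]=cv2.resize(b['color'][110:206,220:316,::-1],(288,288));cv2.imwrite('pics/l2.png',o)
E
```

```text
[ 0.4520549  -0.12261067  0.26771888] [0.08863606 0.326863   0.18918773]
```

View pics/l2.png

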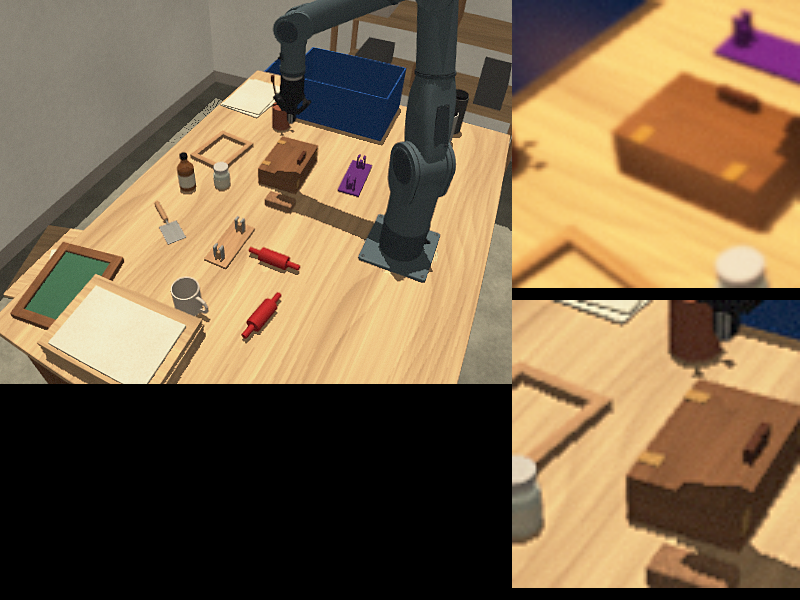

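The lid sits flat and closed on the case in both views (side picture (290,160)). The other things have not moved, and the arm is clear.

```bash
python3 -c "
from cell import job;print(job.finish_job())"
```

```text
the job is handed in; nothing more can be done
None
```

The roller is out of its rack and lies lengthwise in the case, and the lid is fully closed over it. The job was handed in at about 21 s with the arm clear and the other things on the bench where they were.

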